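# Seat a clay plaque on its jig dowels and clamp it for painting

### The arm

A 7-joint arm with a two-finger parallel gripper is mounted at the origin on the work surface. World frame = base frame: x ahead of the robot, y to its left, z up, the work surface at z = 0. Lengths are in m, angles in degrees, forces in N, time in s.
With the tool pointing down it reaches from about 0.425 to 1.025 m from the base axis. Payload 9.4 kg.
Tool frame: the origin (TCP) lies on the centre line of the jaws, within the pads' length; the fingertips stand 22 mm ahead of it and the grasp point (between the pads) lies 3 mm ahead of it; x points along the fingers, y is the direction in which the jaws open and shut, and the axes are right-handed (so a half turn about x gives the same grasp; the last joint's range is limited). The gripper opens to 93 mm and grips with 3 to 60 N. Pads are 15 mm wide; open, the fingers measure 128 mm over their backs; the gripper's body (75 mm by 188 mm) begins 65 mm behind the grasp point.
Start: joints at [66.538, 34.337, -0.143, 91.639, 0.103, 54.024, -4.572], TCP at [0.237, -0.685, 0.241] pointing down, gripper open.
Joint ranges: [-147.43, 147.43], [-19.82, 112.94], [-74.19, 73.91], [6.32, 146.72], [-59.91, 239.91], [6.04, 106.73], [-150.56, 150.56]. Speed limits (degrees/s): [127.2, 127.2, 172.46, 172.46, 180, 180, 180].

### API

Orientations are given as [roll, pitch, yaw] about the fixed x, y, z axes, in that order (R = Rz(yaw) Ry(pitch) Rx(roll)).
In Python, from rig import ctrl, viewer gives the robot as it stands.
- The arm moves only by the tool drive_tool, never from a script. Its argument "plan" is a list of rows, each an object with "rot": the turn, a rotation vector about the tool's x, y, z each as a share of 5 degrees, from -1 to 1, a list of three; "linear": the shift along the tool's x, y, z each as a share of 2 cm, from -1 to 1, a list of three; "fingers": the closure, from -1 (fully open) to 1 (shut). In form: [{"rot": [wx, wy, wz], "linear": [dx, dy, dz], "fingers": fingers}, ...]. A call has exactly 10 rows; each row shifts and turns the commanded pose from where the row before left it, along the tool's axes as they then stand; what a row does not reach is not made up. A row lasts 1/10 s, in which the tool goes at most 50 mm and 8.59 degrees, less where a joint would pass 70% of its speed; a pose out of reach is approached as far as the arm can. A call with a number of a shift or a turn outside -1 to 1 is refused whole. A call with a gripper value outside its range is refused whole. The fingers move at their own pace and stop on an object; the grip force is fixed at half the most. Time passes only in rows, so rows that do not move let the fingers close, or fill a call up. It gives the time, the measured TCP pose, the force and the opening at its end, in the units of the state.
- ctrl.observe(): the state, without advancing time (a new reading comes with each control period).
- viewer.snapshot(name): name is "scene" or "top" or "wrist"; returns the picture (384x512x3 uint8, red, green, blue); there is no depth.
- viewer.get_calibration(name): a dict with "fx", "fy", "cx", "cy" (pixels), "R" (3x3) and "t" (3): a world point X has camera coordinates R X + t. Camera axes: x right, y down, z forward; pixel columns grow to the right and rows downward; lengths in m; the calibration is good to about 2 mm. A picture is of the moment at which its call begins: read the wrist's pose just before it. get_calibration takes no time and is no camera call; for the wrist camera it gives the pose at the moment of the call.
- ctrl.finish_job(): hands the job in, once; it reports no verdict.
The state is a dict: "t": time; "q": joint angles; "qd": joint speeds; "joint_efforts": joint torques, N m; "eef_pos": TCP position; "tool_rot": TCP orientation; "contact_force": force on the tool from outside, world axes, zero at the start; "ft_torque": the same for the moment, N m; "gripper_width": finger opening in m.
Only numpy, scipy, OpenCV 4.12 (cv2) and the standard library are available. Lean on these libraries where they do the work, as an engineer would, in place of code of your own. Each camera call takes 0.05 s, during which the arm holds its last target.

### The job

Load the painting jig: take the pink clay plaque that lies by itself and set it face up on the jig's locating bar, plain foot end towards the clamp, feeling for the two dowels until it sits fully down on the bar, without forcing it. Let go of it, and only then swing the toggle clamp's handle all the way down so that the rubber pad holds the plaque's foot. Leave the stack of spare plaques, the paint pot and the brush where they are.

Things in the scene. Friction and masses are not known exactly. Their poses are not given: they have to be found in the camera images.
- plaque_center (a point): Centre of the loose pink fired-clay plaque to load (0.24 kg): slab 100 mm long (its x), 58 wide (y), 22 thick (z, up); centre half-way up. Flat sides, full width from x = -38 to +50 mm; the -x end is a stepped crown, 36 mm wide, to x = -50; the +x end is the plain foot. Relief on top 3 mm high, x -34 to 18 mm. It lies alone, face up, on the table.
- plaque_foot (a point): Middle of the plaque's plain flat foot margin, on its top face: 38 mm towards +x of the plaque's centre and 11 mm above it.
- plaque: The same plaque, origin at the middle of its underside. In the underside, not seen from above, are two sockets, each 12 mm along x, 14 mm along y and 10 mm deep, on the centre line at x = -26 and +26 mm. Fired clay: it cracks if pressed against jig or clamp with more than about 60 N.
- jig: Painting jig, screwed to the table. Origin on the table under the middle of the plaque's place; x points from there to the toggle clamp, y across, z up. Aluminium base plate 12 mm thick, x -72 to +142 mm, y within 48 mm. The clamp's steel bracket, 46 mm wide at its foot and 28 above, stands at x = 70 to 130 mm, its top 56 mm above the table.
- seat (a point): Point 20 mm above the jig's origin: top face of the dark steel locating bar (116 x 40 x 8 mm, along jig x) on which the plaque lies when fully down. Its two upright dowels, 10 mm across, 8 mm tall, tips chamfered 1.5 mm, are 52 mm apart on jig y = 0. Slotted and re-set per batch: mid-point of the dowels is up to 10 mm either way along jig x from here, not reported. Firm when pushed.
- clamp_bar: The toggle clamp's steel hold-down bar, 13 mm wide. Pivot (its origin) at jig x = 88, z = 46 mm. Shut, it lies level towards the plaque; its sprung 12 mm rubber pad, 52 mm from the pivot, presses on a seated plaque's foot. Open, it stands upright, tip about 110 mm above the table, moving with the handle. On a plaque standing on the dowel tips (8 mm too high) it stops early, the handle not level.
- clamp_handle (a joint): Angle of the clamp's handle: 1.03 to 1.15 rad at the start (open, leaning up), 0 when shut (level, pointing away from the plaque, against a stop). It stays where it is left; about 5 N at the grip moves it, up to 10 N over the last part while the pad presses.
- handle_grip (a point): Point on the axis of the handle's grey round grip (16 mm across, reaching 42 to 120 mm from the handle's pivot), 85 mm from the pivot. The pivot is at x = 112, y = 0, z = 46 mm in the jig's frame, so the point is at x = 112 + 85 cos(angle), z = 46 + 85 sin(angle) mm there. Its x points along the handle to the free end.
- spares_center (a point): Middle of the stack of three spare plaques (76 mm high), not to be moved.
- pot_center (a point): Middle of the round open orange paint pot, 84 mm across the rim, 70 mm high, not to be moved.
- brush_grip (a point): Point on the handle of the paint brush, 200 mm long, lying on the table, not to be moved.
Mind the look-alikes: they are no part of the job. What is meant by the plaque is not white, and is the larger of those in its own colour.

How it is judged:
By the outcome, as a careful person would: the job done as asked, in the order asked, and still so for the second after the job is handed in, with the robot touching nothing.
It also fails if it takes over 67 s, if anything falls off the work surface, if the arm or the gripper's body presses on something with over 40 N, if the wrist force passes 120 N, or if a joint passes its speed limit or range.

## Working session

There is one attempt and no reset: what is moved stays moved. The work goes in short steps, Python scripts to look and compute and a tool call to move; the robot and the scene stay as the last step left them, time stands still between calls to the robot, and variables do not carry over. Pictures are saved under pics/ and viewed, and the job is handed in when it is done.

Besides the shell and the picture viewer there is one more tool, called after "Call:" as a command line: name --argument value ..., lists and objects as JSON in quotes. drive_tool: Moves the arm, as the interface text tells. Shift numbers are shares of 2 cm and turn numbers shares of 5 degrees, none past 1 either way. Its arguments: {"type":"object","properties":{"plan":{"type":"array","items":{"type":"object","properties":{"rot":{"type":"array","items":{"type":"number","minimum":-1,"maximum":1}},"linear":{"type":"array","items":{"type":"number","minimum":-1,"maximum":1}},"fingers":{"type":"number"}}}}},"required":["plan"]}

```bash
ls; mkdir -p pics; python3 - <<'E'
from rig import ctrl, viewer
import cv2, numpy as np
s=ctrl.observe(); print({k:np.round(v,4).tolist() for k,v in s.items()})
for n in ("scene","top","wrist"):
    c=viewer.get_calibration(n); print(n,{k:np.round(v,4).tolist() for k,v in c.items()})
    im=viewer.snapshot(n); cv2.imwrite(f"pics/{n}0.png",im[:,:,::-1])
E
```

```text
pics
{'t': 0.0, 'q': [66.5368, 34.3843, -0.1464, 91.6798, 0.1019, 54.0236, -4.5709], 'qd': [-0.0252, 0.0127, -0.0096, -0.0393, 0.0301, -0.0352, 0.0053], 'joint_efforts': [0.0006, -76.5063, 1.4979, -25.2355, -0.0524, 0.017, 0.0002], 'eef_pos': [0.2367, -0.6848, 0.2398], 'tool_rot': [-85.6026, 89.9124, 113.4705], 'contact_force': [0.4131, 0.2544, -0.1744], 'ft_torque': [0.0051, 0.0153, -0.012], 'gripper_width': 0.0929}
scene {'fx': 425.1592, 'fy': 425.1592, 'cx': 254.3706, 'cy': 194.9799, 'R': [[0.3297, 0.9441, -0.0071], [0.8011, -0.2837, -0.527], [-0.4995, 0.1681, -0.8498]], 't': [-0.1763, -0.427, 1.4657]}
top {'fx': 407.0034, 'fy': 407.0034, 'cx': 249.604, 'cy': 193.0336, 'R': [[-0.004, -0.9997, 0.0223], [-0.9842, 0.0, -0.177], [0.1769, -0.0226, -0.984]], 't': [-0.0165, 0.5632, 0.9028]}
wrist {'fx': 290.2599, 'fy': 290.2599, 'cx': 255.6822, 'cy': 191.2355, 'R': [[0.3253, -0.9456, -0.001], [-0.9166, -0.3156, 0.2453], [-0.2322, -0.0789, -0.9695]], 't': [-0.7239, -0.0263, 0.3889]}
```

View pics/scene0.png

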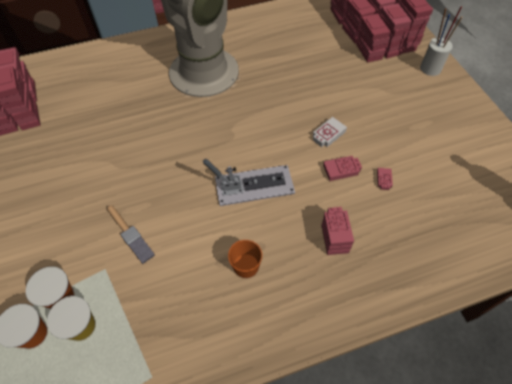

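View pics/top0.png

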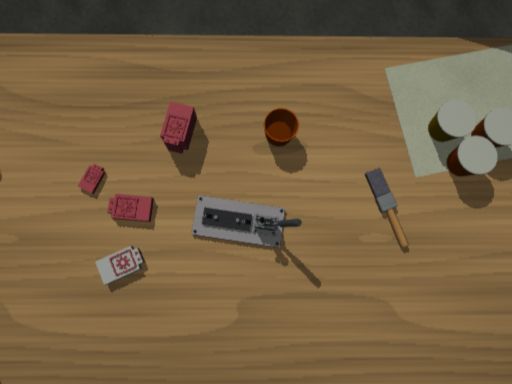

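View pics/wrist0.png

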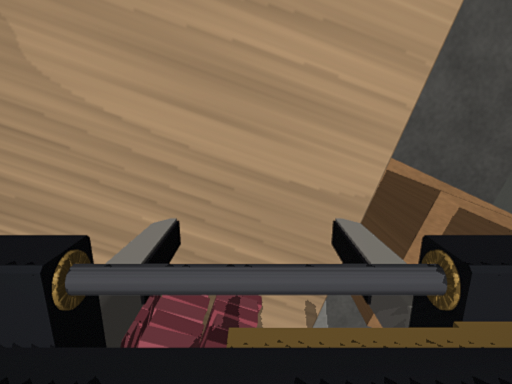

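```bash
cat > h.py <<'E'
import numpy as np, cv2
from rig import ctrl, viewer
def crop(src,dst,x0,y0,x1,y1,f):
    im=cv2.imread(src)[y0:y1,x0:x1]
    cv2.imwrite(dst,cv2.resize(im,None,fx=f,fy=f,interpolation=cv2.INTER_CUBIC))
def ray(c,u,v,z):
    R=np.array(c["R"]);t=np.array(c["t"]);o=-R.T@t
    d=R.T@np.array([(u-c["cx"])/c["fx"],(v-c["cy"])/c["fy"],1])
    return o+d*(z-o[2])/d[2]
def proj(c,X):
    p=np.array(c["R"])@np.array(X)+np.array(c["t"]); return c["fx"]*p[0]/p[2]+c["cx"],c["fy"]*p[1]/p[2]+c["cy"]
E
python3 - <<'E'
from h import *
crop("pics/top0.png","pics/top_pl.png",70,155,170,230,8)
crop("pics/top0.png","pics/top_jig.png",185,185,310,255,6)
crop("pics/scene0.png","pics/sc_jig.png",195,150,305,215,7)
crop("pics/scene0.png","pics/sc_pl.png",305,110,405,185,8)
E
```

```text
(no output)
```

View pics/top_pl.png

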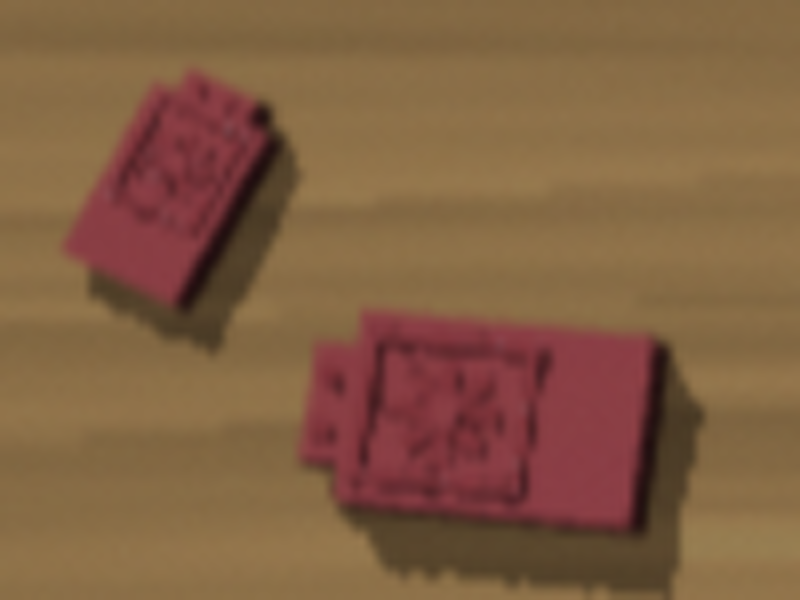

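View pics/top_jig.png

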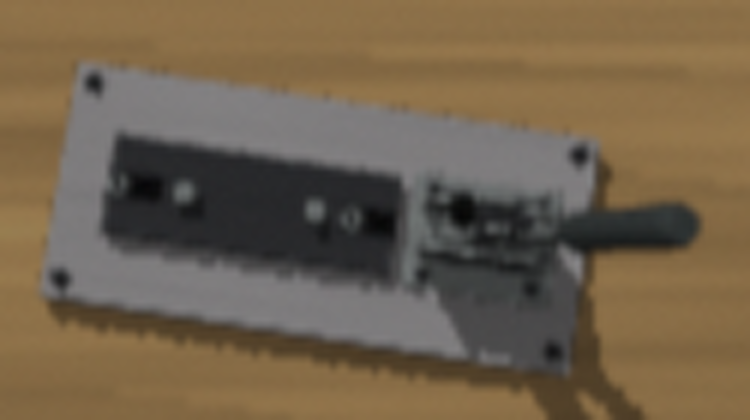

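View pics/sc_jig.png

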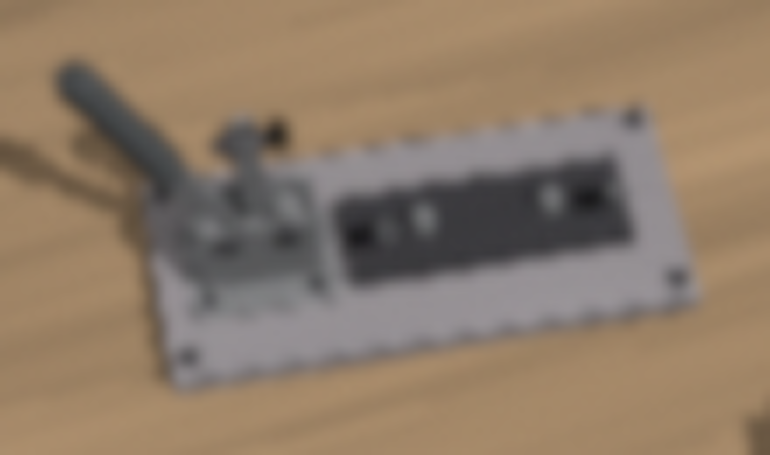

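View pics/sc_pl.png

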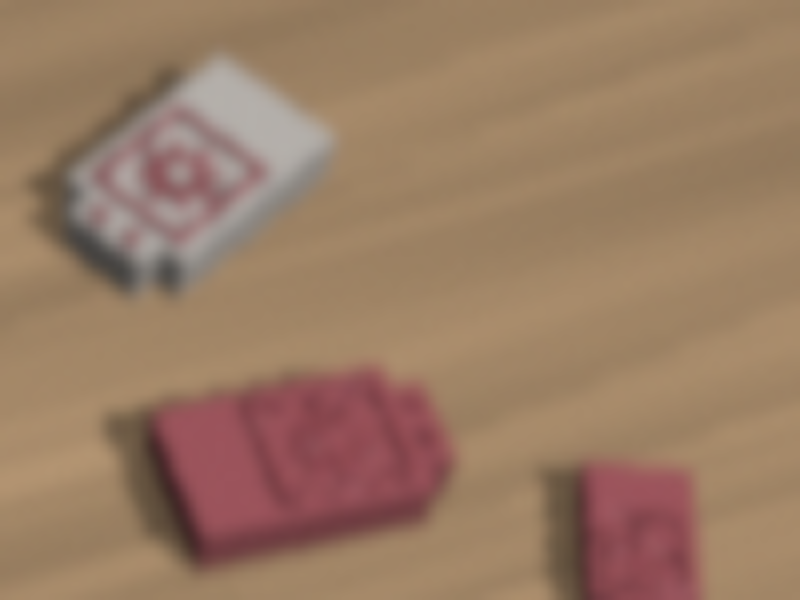

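```bash
cat > fit.py <<'E'
from h import *
from scipy.optimize import least_squares
def uv(p,x0,y0,f): return x0+(p[0]+.5)/f-.5, y0+(p[1]+.5)/f-.5
def fit(c,pts,model,z,x0,y0,f,init):
    W=np.array([ray(c,*uv(p,x0,y0,f),z)[:2] for p in pts]); M=np.array(model)
    def r(q):
        a=q[2];R=np.array([[np.cos(a),-np.sin(a)],[np.sin(a),np.cos(a)]])
        return (M@R.T+q[:2]-W).ravel()
    # closed-form-ish
    best=None
    for a in np.arange(-3,3.2,0.8):
        s=least_squares(r,[W[:,0].mean(),W[:,1].mean(),a])
        if best is None or s.cost<best.cost: best=s
    q=best.x; print("pos",q[:2].round(4),"yaw",np.degrees(q[2]).round(2)%360,"res mm",(r(q)*1000).round(1)); return q
E
python3 - <<'E'
from fit import *
T=viewer.get_calibration("top");S=viewer.get_calibration("scene")
pm=np.array([(50,29),(50,-29),(-38,29),(-38,-29),(-50,18),(-50,-18)])/1000
fit(T,[(657,335),(632,528),(362,312),(340,500),(315,345),(302,462)],pm,.022,70,155,8,None)
fit(S,[(155,412),(203,558),(378,367),(427,503),(418,385),(450,455)],pm*[1,-1],.022,305,110,8,None)
jm=np.array([(-72,48),(142,48),(142,-48),(-72,-48)])/1000
fit(T,[(80,65),(598,145),(568,375),(45,295)],jm,.012,185,185,6,None)
fit(T,[(118,135),(405,178),(398,285),(105,235)],np.array([(-58,20),(58,20),(58,-20),(-58,-20)])/1000,.02,185,185,6,None)
for p in [(185,190),(316,208),(120,183),(350,218)]: print(ray(T,*uv(p,185,185,6),.027).round(4))
fit(S,[(693,303),(175,383),(150,195),(645,103)],jm,.012,195,150,7,None)
for p in [(425,215),(552,195)]: print(ray(S,*uv(p,195,150,7),.027).round(4))
E
```

```text
pos [0.5353 0.2687] yaw 265.31 res mm [ 0.1  0.1  0.4 -0.3  0.3 -0.3 -0.9  1.   0.4 -0.8 -0.3  0.3]
pos [0.539 0.268] yaw 265.06 res mm [ 1.6 -3.9 -4.6  1.4  0.6 -1.2 -2.1  4.2  0.3 -0.3  4.1 -0.2]
pos [0.5067 0.0434] yaw 261.29 res mm [ 0.9  0.2  1.4 -1.8 -1.3 -1.  -1.1  2.6]
pos [0.505  0.0351] yaw 261.21 res mm [-0.8 -1.2 -1.1 -1.2  2.1  1.9 -0.3  0.4]
[0.5114 0.0631 0.027 ]
[0.5042 0.0114 0.027 ]
[0.5142 0.0888 0.027 ]
[ 0.5002 -0.0021  0.027 ]
pos [0.5118 0.044 ] yaw 261.6 res mm [-0.4  4.5  1.9 -1.4 -4.1 -3.5  2.6  0.4]
[0.5041 0.0136 0.027 ]
[0.512 0.065 0.027]
```

```bash
cat >> h.py <<'E'
from scipy.spatial.transform import Rotation as Ro
def Rt(): return Ro.from_euler('xyz',ctrl.observe()["tool_rot"],degrees=True).as_matrix()
def goto(X,yaw=None,ytool=None):
    """shift to X in tool units (2cm shares) and turn about tool x to get tool y along yaw (deg, mod 180)"""
    s=ctrl.observe();R=Rt();p=np.array(s["eef_pos"])
    print("t",round(s["t"],2),"pos",p.round(4),"F",np.round(s["contact_force"],1),"M",np.round(s["ft_torque"],2),"w",round(s["gripper_width"],4))
    cur=np.degrees(np.arctan2(R[1,1],R[0,1])); print("tool y yaw",cur.round(2),"x",R[:,0].round(3), "q7",round(s["q"][6],1),"q1",round(s["q"][0],1))
    if yaw is not None:
        d=(yaw-cur+90)%180-90
        # desired R: x down, y at cur+d
        a=np.radians(cur+d);x=np.array([0,0,-1.]);y=np.array([np.cos(a),np.sin(a),0]);Rd=np.c_[x,y,np.cross(x,y)]
        rv=Ro.from_matrix(R.T@Rd).as_rotvec(degrees=True)
        print("turn shares total",(rv/5).round(3))
        print("shift AFTER turn, shares",(Rd.T@(np.array(X)-p)/.02).round(2))
    print("shift now, shares",(R.T@(np.array(X)-p)/.02).round(2))
E
python3 - <<'E'
from h import *
goto([.5353,.2687,.15],175.3)
c=viewer.get_calibration("wrist");print("cam pos",-c["R"].T@c["t"] if hasattr(c["R"],'T') else -np.array(c["R"]).T@np.array(c["t"]))
E
```

```text
t 0.15 pos [ 0.2367 -0.6849  0.24  ] F [-0.7 -0.2 -0.9] M [-0.    0.01  0.03] w 0.0931
tool y yaw -70.93 x [-0.     0.001 -1.   ] q7 -4.6 q1 66.5
turn shares total [-1.3245e+01 -6.0000e-03  1.2000e-02]
shift AFTER turn, shares [  4.5   10.97 -48.74]
shift now, shares [  4.54 -40.18 -29.69]
cam pos [ 0.30174286 -0.66217673  0.38284704]
```

Call:
drive_tool --plan '[{"rot": [-1, 0, 0], "linear": [0, 0, -1], "fingers": -1}, {"rot": [-1, 0, 0], "linear": [0, 0, -1], "fingers": -1}, {"rot": [-1, 0, 0], "linear": [0, 0, -1], "fingers": -1}, {"rot": [-1, 0, 0], "linear": [0, 0, -1], "fingers": -1}, {"rot": [-1, 0, 0], "linear": [0, 0, -1], "fingers": -1}, {"rot": [-1, 0, 0], "linear": [0, 0, -1], "fingers": -1}, {"rot": [-1, 0, 0], "linear": [0, 0, -1], "fingers": -1}, {"rot": [-1, 0, 0], "linear": [0, 0, -1], "fingers": -1}, {"rot": [-1, 0, 0], "linear": [0, 0, -1], "fingers": -1}, {"rot": [-1, 0, 0], "linear": [0, 0, -1], "fingers": -1}]'

```text
t: 1.15
eef_pos: [0.3823, -0.5558, 0.2403]
tool_rot: [-126.9, 90.0, 122.4]
contact_force: [-0.3, 0.2, 0.2]
gripper_width: 0.0929
```

Call:
drive_tool --plan '[{"rot": [-1, 0, 0], "linear": [0, 0, -1], "fingers": -1}, {"rot": [-1, 0, 0], "linear": [0, 0, -1], "fingers": -1}, {"rot": [-1, 0, 0], "linear": [0, 0, -1], "fingers": -1}, {"rot": [-0.2, 0, 0], "linear": [0, 0, -1], "fingers": -1}, {"rot": [0, 0, 0], "linear": [0, 0, -1], "fingers": -1}, {"rot": [0, 0, 0], "linear": [0, 0, -1], "fingers": -1}, {"rot": [0, 0, 0], "linear": [0, 0, -1], "fingers": -1}, {"rot": [0, 0, 0], "linear": [0, 0, -1], "fingers": -1}, {"rot": [0, 0, 0], "linear": [0, 0, -1], "fingers": -1}, {"rot": [0, 0, 0], "linear": [0, 0, -1], "fingers": -1}]'

```text
t: 2.15
eef_pos: [0.4106, -0.3583, 0.2406]
tool_rot: [-68.0, 90.0, -162.9]
contact_force: [0.7, -0.3, -0.5]
gripper_width: 0.0929
```

```bash
python3 - <<'E'
from h import *
goto([.5353,.2687,.15],175.3)
goto([.509,.055,.24],171.3)
E
```

```text
t 2.15 pos [ 0.4106 -0.3583  0.2406] F [ 0.7 -0.3 -0.5] M [-0.02 -0.08  0.02] w 0.0929
tool y yaw -4.93 x [-0. -0. -1.] q7 18.1 q1 50.2
turn shares total [-0.045  0.     0.001]
shift AFTER turn, shares [  4.53   3.64 -31.75]
shift now, shares [  4.53   3.52 -31.77]
t 2.15 pos [ 0.4106 -0.3583  0.2406] F [ 0.7 -0.3 -0.5] M [-0.02 -0.08  0.02] w 0.0929
tool y yaw -4.93 x [-0. -0. -1.] q7 18.1 q1 50.2
turn shares total [0.755 0.    0.001]
shift AFTER turn, shares [  0.03   1.74 -21.17]
shift now, shares [  0.03   3.13 -21.01]
```

Call:
drive_tool --plan '[{"rot": [0, 0, 0], "linear": [0, 0.2, -1], "fingers": -1}, {"rot": [0, 0, 0], "linear": [0, 0.2, -1], "fingers": -1}, {"rot": [0, 0, 0], "linear": [0, 0.2, -1], "fingers": -1}, {"rot": [0, 0, 0], "linear": [0, 0.2, -1], "fingers": -1}, {"rot": [0, 0, 0], "linear": [0, 0.2, -1], "fingers": -1}, {"rot": [0, 0, 0], "linear": [0, 0.2, -1], "fingers": -1}, {"rot": [0, 0, 0], "linear": [0, 0.2, -1], "fingers": -1}, {"rot": [0, 0, 0], "linear": [0, 0.2, -1], "fingers": -1}, {"rot": [0, 0, 0], "linear": [0, 0.2, -1], "fingers": -1}, {"rot": [0, 0, 0], "linear": [0, 0.2, -1], "fingers": -1}]'

```text
t: 3.15
eef_pos: [0.4676, -0.1625, 0.2407]
tool_rot: [11.7, 90.0, -83.2]
contact_force: [-0.3, -0.7, 0.9]
gripper_width: 0.093
```

Call:
drive_tool --plan '[{"rot": [0, 0, 0], "linear": [0, 0.1, -1], "fingers": -1}, {"rot": [0, 0, 0], "linear": [0, 0.1, -1], "fingers": -1}, {"rot": [0, 0, 0], "linear": [0, 0.1, -1], "fingers": -1}, {"rot": [0, 0, 0], "linear": [0, 0.1, -1], "fingers": -1}, {"rot": [0, 0, 0], "linear": [0, 0.1, -1], "fingers": -1}, {"rot": [0, 0, 0], "linear": [0, 0.1, -1], "fingers": -1}, {"rot": [0, 0, 0], "linear": [0, 0.1, -1], "fingers": -1}, {"rot": [0, 0, 0], "linear": [0, 0.1, -1], "fingers": -1}, {"rot": [0, 0, 0], "linear": [0, 0.1, -0.5], "fingers": -1}, {"rot": [0, 0, 0], "linear": [0, 0, 0], "fingers": -1}]'

```text
t: 4.15
eef_pos: [0.5003, 0.0055, 0.2406]
tool_rot: [150.1, 90.0, 55.3]
contact_force: [-0.1, 0.6, 0.6]
gripper_width: 0.093
```

```bash
python3 - <<'E'
from h import *
import pickle
goto([.5353,.2687,.15],175.3)
c=viewer.get_calibration("wrist"); im=viewer.snapshot("wrist"); cv2.imwrite("pics/w1.png",im[:,:,::-1]); pickle.dump(c,open("w1.pkl","wb"))
crop("pics/w1.png","pics/w1b.png",0,0,512,384,1.5)
E
```

```text
t 4.15 pos [0.5003 0.0055 0.2406] F [-0.1  0.6  0.6] M [-0.04 -0.11  0.02] w 0.093
tool y yaw -4.79 x [ 0.  0. -1.] q7 -25.7 q1 11.5
turn shares total [-0.018 -0.005 -0.003]
shift AFTER turn, shares [  4.53   0.66 -13.26]
shift now, shares [  4.54   0.64 -13.26]
```

View pics/w1b.png

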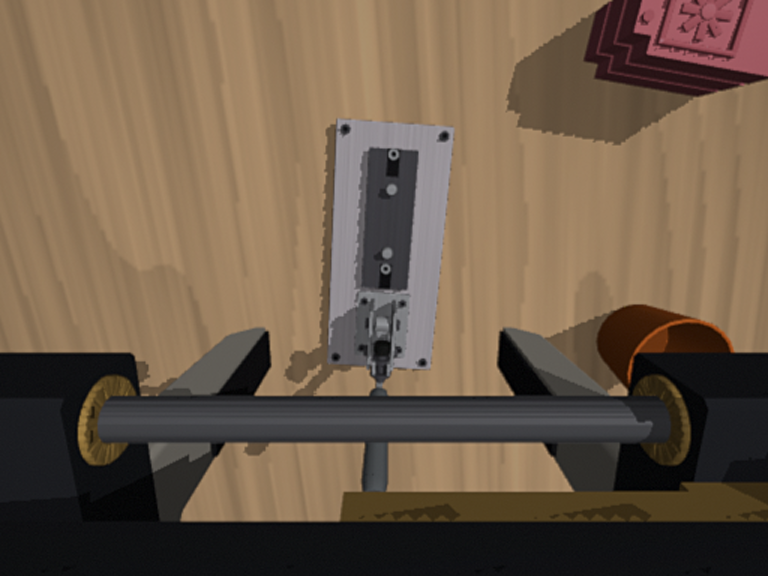

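```bash
python3 - <<'E'
from h import *
crop("pics/w1.png","pics/w1c.png",210,75,310,195,5)
crop("pics/w1.png","pics/w1d.png",210,180,310,260,6)
E
```

```text
(no output)
```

View pics/w1c.png

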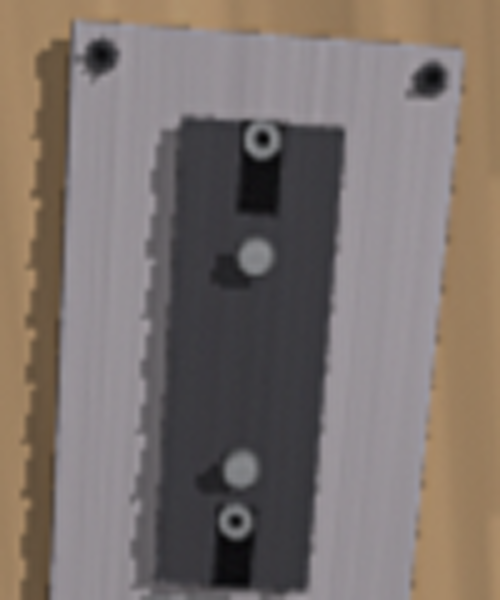

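View pics/w1d.png

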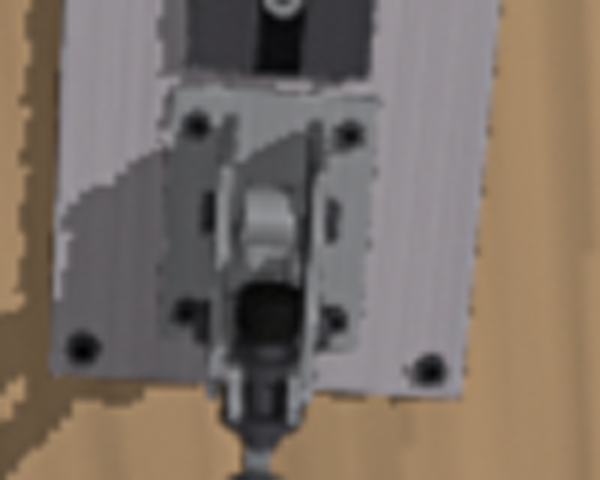

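```bash
python3 - <<'E'
from fit import *
import pickle
c=pickle.load(open("w1.pkl","rb"))
d=[ray(c,*uv(p,210,75,5),.028)[:2] for p in [(256,257),(241,470)]]
print(d,np.linalg.norm(d[0]-d[1]),"mid",(d[0]+d[1])/2,"yaw",np.degrees(np.arctan2(*(d[1]-d[0])[::-1])))
m1=[uv(p,210,75,5) for p in [(75,22),(463,48)]]+[uv(p,210,180,6) for p in [(462,397),(50,375)]]
fit(c,m1,np.array([(-72,-48),(-72,48),(142,48),(142,-48)])/1000,.012,.0,0,1,None)
fit(c,[uv(p,210,75,5) for p in [(181,116),(345,127),(310,590),(152,587)]],np.array([(-58,-20),(-58,20),(58,20),(58,-20)])/1000,.020,.0,0,1,None)
E
```

```text
[array([0.51256477, 0.06353321]), array([0.5046975, 0.0124871])] 0.051648809891787495 mid [0.50863114 0.03801015] yaw -98.76154397716822
pos [0.5095 0.0447] yaw 261.37 res mm [-1.   1.3  1.1  0.7  0.3 -1.4 -0.4 -0.6]
pos [0.5082 0.0376] yaw 261.47 res mm [-0.5  0.3  0.2  0.2 -0.4 -1.   0.7  0.6]
```

Call:
drive_tool --plan '[{"rot": [0, 0, 0], "linear": [0, 0.06, -1], "fingers": -1}, {"rot": [0, 0, 0], "linear": [0, 0.06, -1], "fingers": -1}, {"rot": [0, 0, 0], "linear": [0, 0.06, -1], "fingers": -1}, {"rot": [0, 0, 0], "linear": [0, 0.06, -1], "fingers": -1}, {"rot": [0, 0, 0], "linear": [0, 0.06, -1], "fingers": -1}, {"rot": [0, 0, 0], "linear": [0, 0.06, -1], "fingers": -1}, {"rot": [0, 0, 0], "linear": [0, 0.06, -1], "fingers": -1}, {"rot": [0, 0, 0], "linear": [0, 0.06, -1], "fingers": -1}, {"rot": [0, 0, 0], "linear": [0, 0.06, -1], "fingers": -1}, {"rot": [0, 0, 0], "linear": [0, 0, 0], "fingers": -1}]'

```text
t: 5.2
eef_pos: [0.5267, 0.1838, 0.2406]
tool_rot: [172.6, 89.9, 77.7]
contact_force: [-0.9, -0.7, 0.4]
gripper_width: 0.0931
```

```bash
python3 - <<'E'
from h import *
import pickle
goto([.5357,.2737,.024],175.3)
c=viewer.get_calibration("wrist"); im=viewer.snapshot("wrist"); cv2.imwrite("pics/w2.png",im[:,:,::-1]); pickle.dump(c,open("w2.pkl","wb"))
print(proj(c,[.5353,.2687,.022]))
crop("pics/w2.png","pics/w2b.png",0,0,512,384,1.5)
E
```

```text
t 5.2 pos [0.5267 0.1838 0.2406] F [-0.9 -0.7  0.4] M [-0.08 -0.03  0.03] w 0.0931
tool y yaw -4.84 x [ 0.     0.001 -1.   ] q7 -44.7 q1 -7.1
turn shares total [-0.028 -0.011 -0.002]
shift AFTER turn, shares [10.83  0.08 -4.52]
shift now, shares [10.83  0.07 -4.51]
(np.float64(255.8644953987064), np.float64(103.30629165088764))
```

View pics/w2b.png

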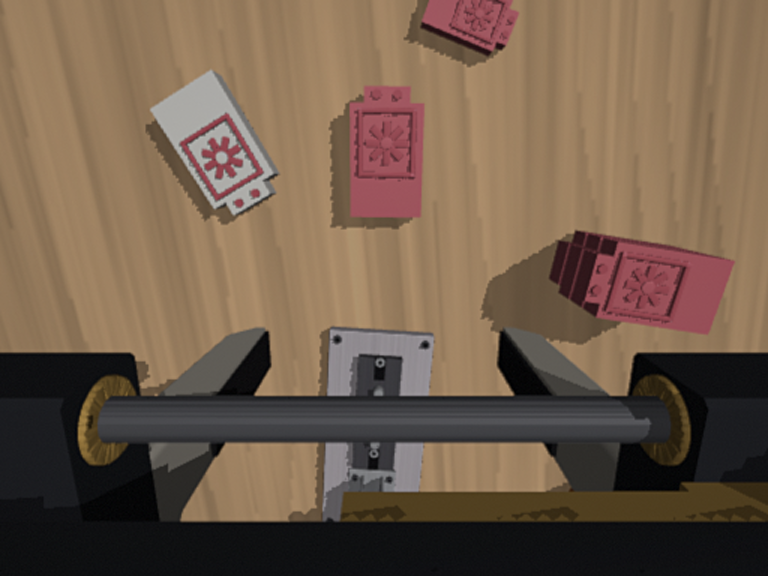

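```bash
python3 - <<'E'
from h import *
crop("pics/w2.png","pics/w2c.png",215,50,300,155,5)
E
```

```text
(no output)
```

View pics/w2c.png

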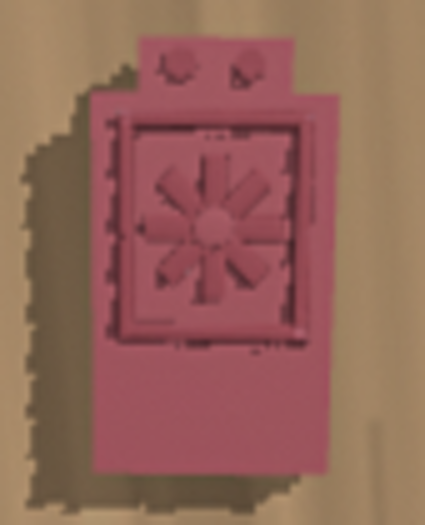

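```bash
python3 - <<'E'
from fit import *
import pickle
c=pickle.load(open("w2.pkl","rb"))
pm=np.array([(50,-29),(50,29),(-38,-29),(-38,29),(-50,-18),(-50,18)])/1000
# bottom edges: left foot, right foot, left shoulder, right shoulder, crown l, r
q=fit(c,[(95,472),(328,472),(92,93),(340,95),(139,38),(294,39)],pm,.022,215,50,5,None)
X=q[:2]-.005*np.array([np.cos(q[2]),np.sin(q[2])])
goto([*X,.024],np.degrees(q[2])-90)
E
```

```text
pos [0.5372 0.2697] yaw 264.56 res mm [-0.2 -0.5  0.3 -1.  -0.2  0.4  0.2  0.3 -0.2  0.5  0.2  0.4]
t 5.25 pos [0.5265 0.1821 0.2404] F [0.4 0.1 0.5] M [-0.01 -0.06 -0.03] w 0.0932
tool y yaw -4.9 x [-0. -0. -1.] q7 -44.7 q1 -7.0
turn shares total [0.109 0.003 0.004]
shift AFTER turn, shares [10.82  0.12 -4.66]
shift now, shares [10.82  0.17 -4.66]
```

Call:
drive_tool --plan '[{"rot": [0.1, 0, 0], "linear": [0, 0.15, -0.9], "fingers": -1}, {"rot": [0, 0, 0], "linear": [0.2, 0, -0.9], "fingers": -1}, {"rot": [0, 0, 0], "linear": [0.8, 0, -0.9], "fingers": -1}, {"rot": [0, 0, 0], "linear": [1, 0, -0.9], "fingers": -1}, {"rot": [0, 0, 0], "linear": [1, 0, -0.9], "fingers": -1}, {"rot": [0, 0, 0], "linear": [1, 0, -0.15], "fingers": -1}, {"rot": [0, 0, 0], "linear": [1, 0, 0], "fingers": -1}, {"rot": [0, 0, 0], "linear": [1, 0, 0], "fingers": -1}, {"rot": [0, 0, 0], "linear": [0.8, 0, 0], "fingers": -1}, {"rot": [0, 0, 0], "linear": [0, 0, 0], "fingers": -1}]'

```text
t: 6.25
eef_pos: [0.5375, 0.2718, 0.1026]
tool_rot: [-40.4, 89.7, -136.0]
contact_force: [-0.2, 0.4, 0.4]
gripper_width: 0.0928
```

```bash
python3 - <<'E'
from h import *
import pickle
goto([.5375,.2747,.024],174.56)
c=viewer.get_calibration("wrist"); im=viewer.snapshot("wrist"); cv2.imwrite("pics/w3.png",im[:,:,::-1]); pickle.dump(c,open("w3.pkl","wb"))
crop("pics/w3.png","pics/w3b.png",0,0,512,384,1.5)
E
```

```text
t 6.25 pos [0.5375 0.2718 0.1026] F [-0.2  0.4  0.4] M [-0.06 -0.07 -0.01] w 0.0928
tool y yaw -5.53 x [-0.003 -0.003 -1.   ] q7 -58.7 q1 -19.5
turn shares total [-0.018  0.039  0.033]
shift AFTER turn, shares [ 3.93 -0.01 -0.14]
shift now, shares [ 3.93 -0.   -0.16]
```

View pics/w3b.png

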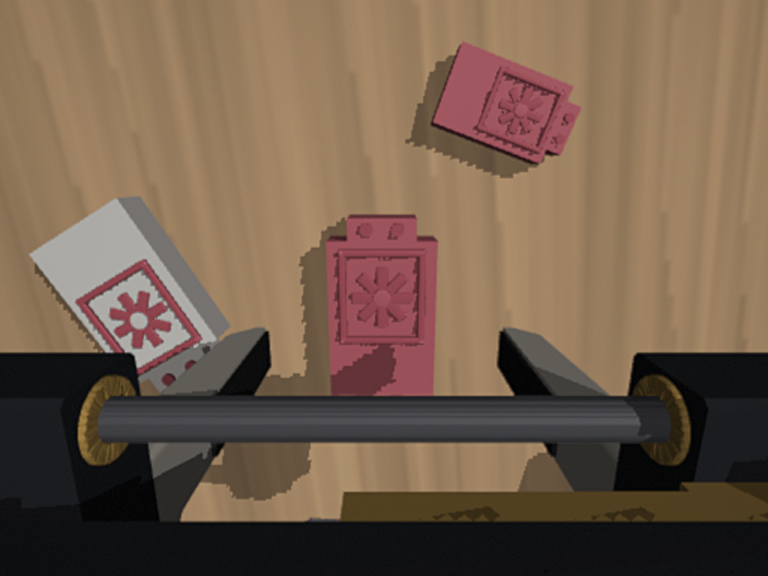

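```bash
python3 - <<'E'
from fit import *
import pickle
T=viewer.get_calibration("top"); c=pickle.load(open("w3.pkl","rb"))
crop("pics/top0.png","pics/top_wh.png",85,235,165,295,9)
print(ray(c,228/1.5,330/1.5,0.0),ray(c,212/1.5,350/1.5,0.022),ray(T,143,258,.022),ray(T,138,248,.022))
E
```

```text
[0.44358157 0.26032086 0.        ] [0.44174713 0.2568687  0.022     ] [0.41428456 0.23099464 0.022     ] [0.43745859 0.24361275 0.022     ]
```

View pics/top_wh.png

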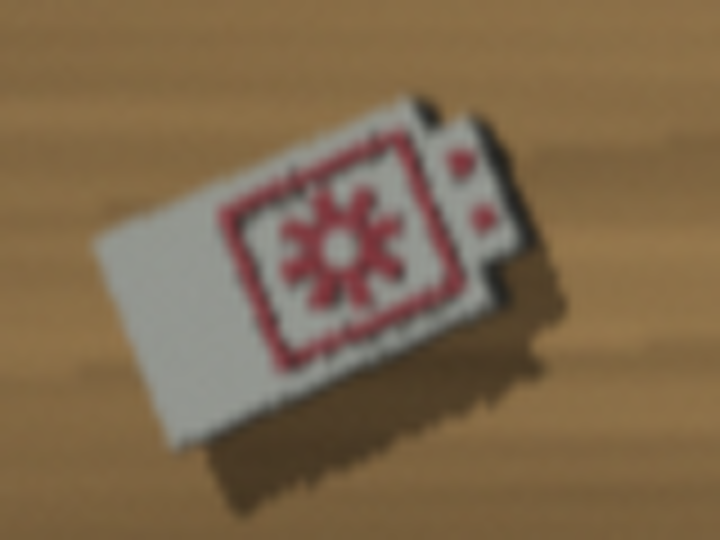

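Call:
drive_tool --plan '[{"rot": [0, 0.04, 0.03], "linear": [1, 0, -0.1], "fingers": -1}, {"rot": [0, 0, 0], "linear": [1, 0, 0], "fingers": -1}, {"rot": [0, 0, 0], "linear": [1, 0, 0], "fingers": -1}, {"rot": [0, 0, 0], "linear": [0.5, 0, 0], "fingers": -1}, {"rot": [0, 0, 0], "linear": [0.35, 0, 0], "fingers": -1}, {"rot": [0, 0, 0], "linear": [0, 0, 0], "fingers": -1}, {"rot": [0, 0, 0], "linear": [0, 0, 0], "fingers": 1}, {"rot": [0, 0, 0], "linear": [0, 0, 0], "fingers": 1}, {"rot": [0, 0, 0], "linear": [0, 0, 0], "fingers": 1}, {"rot": [0, 0, 0], "linear": [0, 0, 0], "fingers": 1}]'

```text
t: 7.3
eef_pos: [0.5386, 0.277, 0.0281]
tool_rot: [140.8, 89.7, 45.4]
contact_force: [0.2, -0.7, -0.9]
gripper_width: 0.0654
```

```bash
python3 - <<'E'
from h import *
goto([.5375,.2747,.024],174.56)
E
```

```text
t 7.3 pos [0.5386 0.277  0.0281] F [ 0.2 -0.7 -0.9] M [-0.02 -0.09 -0.02] w 0.0654
tool y yaw -5.43 x [ 0.004  0.004 -1.   ] q7 -62.3 q1 -22.8
turn shares total [ 0.001 -0.045 -0.036]
shift AFTER turn, shares [ 0.2  -0.05  0.12]
shift now, shares [ 0.2  -0.05  0.12]
```

Call:
drive_tool --plan '[{"rot": [0, -0.04, -0.03], "linear": [0.1, 0, 0], "fingers": 1}, {"rot": [0, 0, 0], "linear": [0, 0, 0], "fingers": 1}, {"rot": [0, 0, 0], "linear": [0, 0, 0], "fingers": 1}, {"rot": [0, 0, 0], "linear": [0, 0, 0], "fingers": 1}, {"rot": [0, 0, 0], "linear": [0, 0, 0], "fingers": 1}, {"rot": [0, 0, 0], "linear": [0, 0, 0], "fingers": 1}, {"rot": [0, 0, 0], "linear": [-0.2, 0, 0], "fingers": 1}, {"rot": [0, 0, 0], "linear": [-0.8, 0, 0], "fingers": 1}, {"rot": [0, 0, 0], "linear": [-1, 0, 0], "fingers": 1}, {"rot": [0, 0, 0], "linear": [-1, 0, 0], "fingers": 1}]'

```text
t: 8.3
eef_pos: [0.5381, 0.2767, 0.0859]
tool_rot: [-55.6, 89.9, -151.0]
contact_force: [-0.8, 0.0, -3.3]
gripper_width: 0.0577
```

```bash
python3 - <<'E'
from h import *
goto([.5086,.038,.12],171.35)
E
```

```text
t 8.3 pos [0.5381 0.2767 0.0859] F [-0.8  0.  -3.3] M [-0.02 -0.13 -0.04] w 0.0577
tool y yaw -5.42 x [-0.001 -0.001 -1.   ] q7 -59.8 q1 -20.4
turn shares total [0.645 0.009 0.013]
shift AFTER turn, shares [-1.71  0.34 12.02]
shift now, shares [-1.7  -0.34 12.02]
```

Call:
drive_tool --plan '[{"rot": [0.32, 0, 0], "linear": [-0.6, 0, 0.2], "fingers": 1}, {"rot": [0.32, 0, 0], "linear": [-0.4, 0, 0.8], "fingers": 1}, {"rot": [0, 0, 0], "linear": [0, 0.05, 1], "fingers": 1}, {"rot": [0, 0, 0], "linear": [0, 0.05, 1], "fingers": 1}, {"rot": [0, 0, 0], "linear": [0, 0.05, 1], "fingers": 1}, {"rot": [0, 0, 0], "linear": [0, 0.05, 1], "fingers": 1}, {"rot": [0, 0, 0], "linear": [0, 0.05, 1], "fingers": 1}, {"rot": [0, 0, 0], "linear": [0, 0.05, 1], "fingers": 1}, {"rot": [0, 0, 0], "linear": [0, 0.05, 1], "fingers": 1}, {"rot": [0, 0, 0], "linear": [0, 0, 1], "fingers": 1}]'

```text
t: 9.3
eef_pos: [0.5178, 0.0947, 0.1047]
tool_rot: [-47.6, 89.9, -146.3]
contact_force: [0.1, -0.1, -1.7]
gripper_width: 0.0579
```

```bash
python3 - <<'E'
from h import *
goto([.5097,.0449,.10],171.35)
E
```

```text
t 9.3 pos [0.5178 0.0947 0.1047] F [ 0.1 -0.1 -1.7] M [-0.02 -0.1   0.07] w 0.0579
tool y yaw -8.73 x [-0.002 -0.001 -1.   ] q7 -49.3 q1 -3.3
turn shares total [-0.015  0.018  0.02 ]
shift AFTER turn, shares [ 0.24 -0.02  2.52]
shift now, shares [ 0.24 -0.02  2.52]
```

Call:
drive_tool --plan '[{"rot": [0, 0, 0], "linear": [0, 0, 0.8], "fingers": 1}, {"rot": [0, 0, 0], "linear": [0, 0, 0.5], "fingers": 1}, {"rot": [0, 0, 0], "linear": [0, 0, 0.3], "fingers": 1}, {"rot": [0, 0, 0], "linear": [0, 0, 0], "fingers": 1}, {"rot": [0, 0, 0], "linear": [0, 0, 0], "fingers": 1}, {"rot": [0, 0, 0], "linear": [0, 0, 0], "fingers": 1}, {"rot": [0, 0, 0], "linear": [0, 0, 0], "fingers": 1}, {"rot": [0, 0, 0], "linear": [0, 0, 0], "fingers": 1}, {"rot": [0, 0, 0], "linear": [0, 0, 0], "fingers": 1}, {"rot": [0, 0, 0], "linear": [0, 0, 0], "fingers": 1}]'

```text
t: 10.3
eef_pos: [0.5142, 0.0663, 0.1056]
tool_rot: [-55.6, 90.0, -154.2]
contact_force: [-0.4, -0.2, -2.5]
gripper_width: 0.0581
```

```bash
python3 - <<'E'
from h import *
import pickle
goto([.5097,.0449,.06],171.35)
c=viewer.get_calibration("wrist"); im=viewer.snapshot("wrist"); cv2.imwrite("pics/w4.png",im[:,:,::-1]); pickle.dump(c,open("w4.pkl","wb"))
crop("pics/w4.png","pics/w4b.png",0,0,512,384,1.5)
crop("pics/w4.png","pics/w4c.png",200,120,320,280,4)
s=ctrl.observe();p=np.array(s["eef_pos"]);R=Rt()
# expected crown corners: plaque centre at +7mm tool z, underside 26 below TCP, top 4 below
for x,y in [(-50,18),(-50,-18),(-38,29),(-38,-29)]:
    X=p+R@(np.array([4,y,x+7])/1000); print(proj(c,X))
E
```

```text
t 10.3 pos [0.5142 0.0663 0.1056] F [-0.4 -0.2 -2.5] M [-0.   -0.07  0.  ] w 0.0581
tool y yaw -8.62 x [-0. -0. -1.] q7 -46.9 q1 -0.2
turn shares total [0.006 0.    0.   ]
shift AFTER turn, shares [ 2.28 -0.06  1.09]
shift now, shares [ 2.28 -0.06  1.09]
(np.float64(289.2727367442916), np.float64(169.36901382806778))
(np.float64(219.01392707257787), np.float64(169.4872738675774))
(np.float64(309.6962322928258), np.float64(192.01224243465856))
(np.float64(198.70587958306174), np.float64(192.20714052008995))
```

View pics/w4b.png

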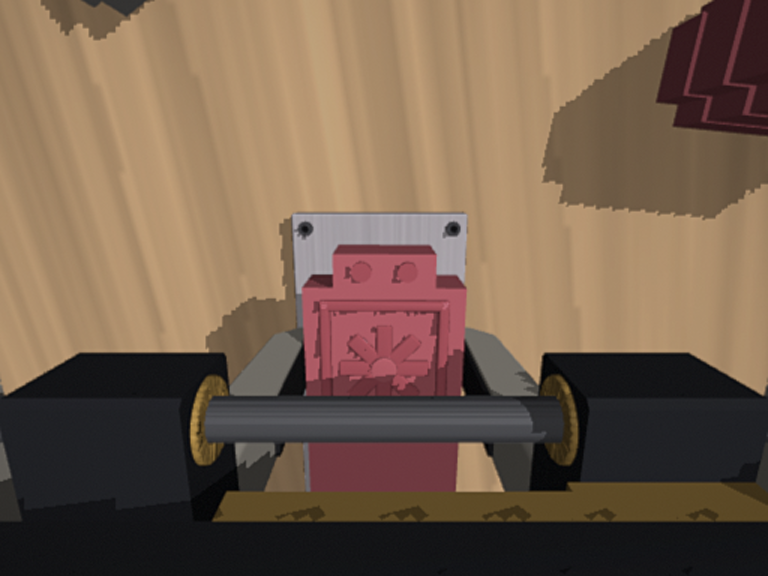

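View pics/w4c.png

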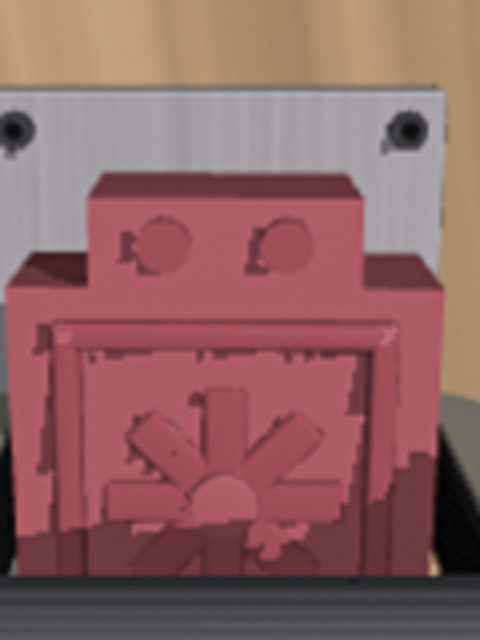

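Call:
drive_tool --plan '[{"rot": [0, 0, 0], "linear": [0, -0.06, 0.5], "fingers": 1}, {"rot": [0, 0, 0], "linear": [0.2, 0, 0.4], "fingers": 1}, {"rot": [0, 0, 0], "linear": [0.5, 0, 0.19], "fingers": 1}, {"rot": [0, 0, 0], "linear": [0.6, 0, 0], "fingers": 1}, {"rot": [0, 0, 0], "linear": [0.5, 0, 0], "fingers": 1}, {"rot": [0, 0, 0], "linear": [0.3, 0, 0], "fingers": 1}, {"rot": [0, 0, 0], "linear": [0.1, 0, 0], "fingers": 1}, {"rot": [0, 0, 0], "linear": [0, 0, 0], "fingers": 1}, {"rot": [0, 0, 0], "linear": [0, 0, 0], "fingers": 1}, {"rot": [0, 0, 0], "linear": [0, 0, 0], "fingers": 1}]'

```text
t: 11.35
eef_pos: [0.51, 0.045, 0.0619]
tool_rot: [111.5, 90.0, 12.9]
contact_force: [0.1, -0.7, -2.3]
gripper_width: 0.0578
```

```bash
python3 - <<'E'
from h import *
goto([.5097,.0449,.054],171.35)
E
```

```text
t 11.35 pos [0.51   0.045  0.0619] F [ 0.1 -0.7 -2.3] M [-0.01 -0.04 -0.02] w 0.0578
tool y yaw -8.62 x [ 0.001  0.    -1.   ] q7 -48.2 q1 -1.0
turn shares total [ 0.005 -0.003 -0.007]
shift AFTER turn, shares [ 0.4  -0.01  0.  ]
shift now, shares [ 0.4  -0.01  0.  ]
```

Call:
drive_tool --plan '[{"rot": [0, 0, 0], "linear": [0.1, 0, 0], "fingers": 1}, {"rot": [0, 0, 0], "linear": [0.1, 0, 0], "fingers": 1}, {"rot": [0, 0, 0], "linear": [0.1, 0, 0], "fingers": 1}, {"rot": [0, 0, 0], "linear": [0.05, 0, 0], "fingers": 1}, {"rot": [0, 0, 0], "linear": [0.05, 0, 0], "fingers": 1}, {"rot": [0, 0, 0], "linear": [0.05, 0, 0], "fingers": 1}, {"rot": [0, 0, 0], "linear": [0, 0, 0], "fingers": 1}, {"rot": [0, 0, 0], "linear": [0, 0, 0], "fingers": 1}, {"rot": [0, 0, 0], "linear": [0, 0, 0], "fingers": 1}, {"rot": [0, 0, 0], "linear": [0, 0, 0], "fingers": 1}]'

```text
t: 12.35
eef_pos: [0.5098, 0.0448, 0.0526]
tool_rot: [98.6, 90.0, 0.0]
contact_force: [-0.5, -0.0, -2.9]
gripper_width: 0.0576
```

```bash
python3 - <<'E'
from h import *
goto([.5097,.0449,.046],171.35)
E
```

```text
t 12.35 pos [0.5098 0.0448 0.0526] F [-0.5 -0.  -2.9] M [-0.02 -0.12 -0.01] w 0.0576
tool y yaw -8.63 x [ 0.  0. -1.] q7 -48.7 q1 -1.7
turn shares total [ 0.004 -0.    -0.001]
shift AFTER turn, shares [ 0.33 -0.   -0.  ]
shift now, shares [ 0.33 -0.   -0.  ]
```

Call:
drive_tool --plan '[{"rot": [0, 0, 0], "linear": [0.05, 0, 0], "fingers": 1}, {"rot": [0, 0, 0], "linear": [0.05, 0, 0], "fingers": 1}, {"rot": [0, 0, 0], "linear": [0.02, 0, 0], "fingers": 1}, {"rot": [0, 0, 0], "linear": [0, 0, 0], "fingers": 1}, {"rot": [0, 0, 0], "linear": [0, 0, 0], "fingers": 1}, {"rot": [0, 0, 0], "linear": [0, 0, 0], "fingers": 1}, {"rot": [0, 0, 0], "linear": [0, 0, 0], "fingers": 1}, {"rot": [0, 0, 0], "linear": [0, 0, 0], "fingers": 1}, {"rot": [0, 0, 0], "linear": [0, 0, 0], "fingers": 1}, {"rot": [0, 0, 0], "linear": [0, 0, 0], "fingers": 1}]'

```text
t: 13.35
eef_pos: [0.5097, 0.0448, 0.0502]
tool_rot: [-69.2, 90.0, -167.8]
contact_force: [-0.3, -0.3, -2.1]
gripper_width: 0.0577
```

```bash
python3 - <<'E'
from h import *
goto([.5097,.0449,.046],171.35)
E
```

```text
t 13.35 pos [0.5097 0.0448 0.0502] F [-0.3 -0.3 -2.1] M [-0.04 -0.07  0.02] w 0.0577
tool y yaw -8.63 x [-0. -0. -1.] q7 -48.8 q1 -1.9
turn shares total [0.004 0.    0.001]
shift AFTER turn, shares [ 0.21 -0.   -0.01]
shift now, shares [ 0.21 -0.   -0.01]
```

Call:
drive_tool --plan '[{"rot": [0, 0, 0], "linear": [0.05, 0, 0], "fingers": 1}, {"rot": [0, 0, 0], "linear": [0.05, 0, 0], "fingers": 1}, {"rot": [0, 0, 0], "linear": [0.03, 0, 0], "fingers": 1}, {"rot": [0, 0, 0], "linear": [0.03, 0, 0], "fingers": 1}, {"rot": [0, 0, 0], "linear": [0.03, 0, 0], "fingers": 1}, {"rot": [0, 0, 0], "linear": [0, 0, 0], "fingers": 1}, {"rot": [0, 0, 0], "linear": [0, 0, 0], "fingers": 1}, {"rot": [0, 0, 0], "linear": [0, 0, 0], "fingers": 1}, {"rot": [0, 0, 0], "linear": [0, 0, 0], "fingers": 1}, {"rot": [0, 0, 0], "linear": [0, 0, 0], "fingers": 1}]'

```text
t: 14.35
eef_pos: [0.5098, 0.0448, 0.0464]
tool_rot: [-1.4, 90.0, -100.1]
contact_force: [-0.1, -0.8, -1.9]
gripper_width: 0.0575
```

```bash
python3 - <<'E'
from h import *
goto([.5097,.0449,.046],171.35)
E
```

```text
t 14.35 pos [0.5098 0.0448 0.0464] F [-0.1 -0.8 -1.9] M [ 0.01 -0.07  0.  ] w 0.0575
tool y yaw -8.63 x [-0. -0. -1.] q7 -49.1 q1 -2.2
turn shares total [0.003 0.001 0.   ]
shift AFTER turn, shares [ 0.02 -0.   -0.01]
shift now, shares [ 0.02 -0.   -0.01]
```

Call:
drive_tool --plan '[{"rot": [0, 0, 0], "linear": [0.03, 0, 0], "fingers": 1}, {"rot": [0, 0, 0], "linear": [0, 0, 0], "fingers": 1}, {"rot": [0, 0, 0], "linear": [0.03, 0, 0], "fingers": 1}, {"rot": [0, 0, 0], "linear": [0, 0, 0], "fingers": 1}, {"rot": [0, 0, 0], "linear": [0, 0, 0], "fingers": 1}, {"rot": [0, 0, 0], "linear": [0, 0, 0], "fingers": 1}, {"rot": [0, 0, 0], "linear": [0, 0, 0], "fingers": 1}, {"rot": [0, 0, 0], "linear": [0, 0, 0], "fingers": 1}, {"rot": [0, 0, 0], "linear": [0, 0, 0], "fingers": 1}, {"rot": [0, 0, 0], "linear": [0, 0, 0], "fingers": 1}]'

```text
t: 15.35
eef_pos: [0.5098, 0.0448, 0.0459]
tool_rot: [75.4, 90.0, -23.2]
contact_force: [-1.2, 0.5, 11.0]
gripper_width: 0.0578
```

```bash
python3 - <<'E'
from h import *
goto([.5097,.0449,.046],171.35)
E
```

```text
t 15.35 pos [0.5098 0.0448 0.0459] F [-1.2  0.5 11. ] M [-0.05  0.54  0.01] w 0.0578
tool y yaw -8.63 x [ 0.001 -0.    -1.   ] q7 -49.1 q1 -2.2
turn shares total [ 0.004  0.002 -0.008]
shift AFTER turn, shares [-0. -0. -0.]
shift now, shares [-0. -0. -0.]
```

Call:
drive_tool --plan '[{"rot": [0, 0, 0], "linear": [-0.02, 0, 0], "fingers": 1}, {"rot": [0, 0, 0], "linear": [0, 0, 0], "fingers": -1}, {"rot": [0, 0, 0], "linear": [0, 0, 0], "fingers": -1}, {"rot": [0, 0, 0], "linear": [0, 0, 0], "fingers": -1}, {"rot": [0, 0, 0], "linear": [0, 0, 0], "fingers": -1}, {"rot": [0, 0, 0], "linear": [0, 0, 0], "fingers": -1}, {"rot": [0, 0, 0], "linear": [0, 0, 0], "fingers": -1}, {"rot": [0, 0, 0], "linear": [0, 0, 0], "fingers": -1}, {"rot": [0, 0, 0], "linear": [0, 0, 0], "fingers": -1}, {"rot": [0, 0, 0], "linear": [0, 0, 0], "fingers": -1}]'

```text
t: 16.35
eef_pos: [0.5097, 0.0448, 0.0456]
tool_rot: [-64.9, 90.0, -163.5]
contact_force: [0.3, 0.5, 0.4]
gripper_width: 0.0931
```

Call:
drive_tool --plan '[{"rot": [0, 0, 0], "linear": [-0.3, 0, 0], "fingers": -1}, {"rot": [0, 0, 0], "linear": [-0.8, 0, 0], "fingers": -1}, {"rot": [0, 0, 0], "linear": [-1, 0, 0], "fingers": -1}, {"rot": [0, 0, 0], "linear": [-1, 0, 0], "fingers": -1}, {"rot": [0, 0, 0], "linear": [-1, 0, 0], "fingers": -1}, {"rot": [0, 0, 0], "linear": [-1, 0, 0], "fingers": -1}, {"rot": [0, 0, 0], "linear": [-1, 0, 0], "fingers": -1}, {"rot": [0, 0, 0], "linear": [-1, 0, 0], "fingers": -1}, {"rot": [0, 0, 0], "linear": [-1, 0, 0], "fingers": -1}, {"rot": [0, 0, 0], "linear": [-0.5, 0, 0], "fingers": -1}]'

```text
t: 17.35
eef_pos: [0.51, 0.0448, 0.2195]
tool_rot: [100.6, 89.9, 2.0]
contact_force: [-0.4, -0.6, -0.7]
gripper_width: 0.0932
```

```bash
python3 - <<'E'
from h import *
import pickle
goto([.5097,.0449,.24],171.35)
for n in ("wrist","scene","top"):
    c=viewer.get_calibration(n); im=viewer.snapshot(n); cv2.imwrite(f"pics/{n}5.png",im[:,:,::-1]); pickle.dump(c,open(f"{n}5.pkl","wb"))
crop("pics/wrist5.png","pics/wrist5b.png",0,0,512,384,1.5)
crop("pics/scene5.png","pics/scene5b.png",180,130,310,215,6)
crop("pics/top5.png","pics/top5b.png",170,160,320,260,5)
E
```

```text
t 17.35 pos [0.51   0.0448 0.2195] F [-0.4 -0.6 -0.7] M [-0.04 -0.1   0.03] w 0.0932
tool y yaw -8.64 x [ 0.002  0.    -1.   ] q7 -37.4 q1 8.7
turn shares total [ 0.002 -0.004 -0.022]
shift AFTER turn, shares [-1.03 -0.02 -0.  ]
shift now, shares [-1.03 -0.02 -0.  ]
```

View pics/wrist5b.png

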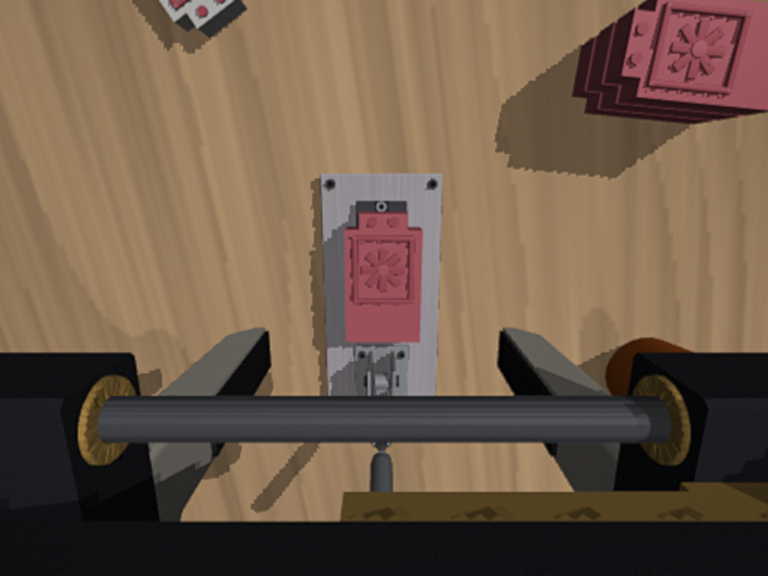

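View pics/scene5b.png

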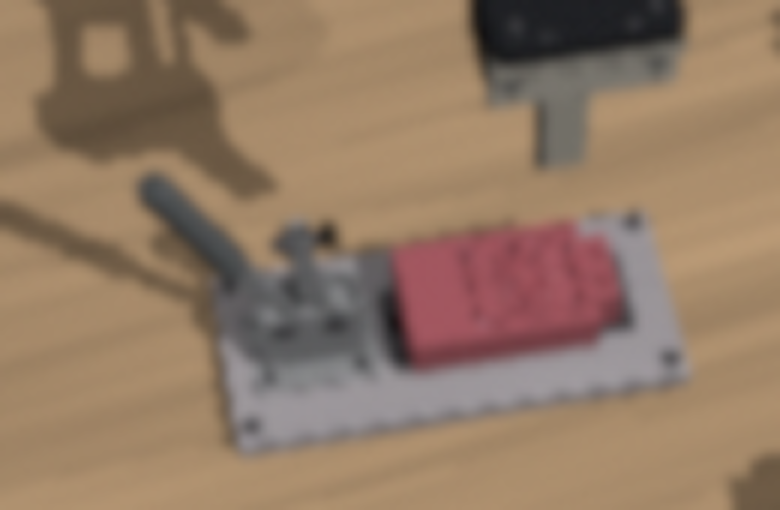

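View pics/top5b.png

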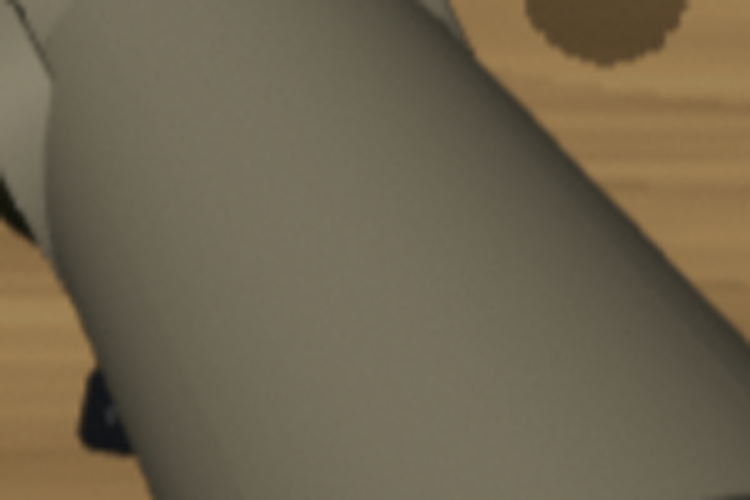

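```bash
cat > arc.py <<'E'
from h import *
u=np.radians(261.4);D=np.array([np.cos(u),np.sin(u)]);O=np.array([.5096,.0447]);r=.095
def tcp(th):
    C=np.array([.112+r*np.cos(th)-.008*np.sin(th)-.0075, .046+r*np.sin(th)+.008*np.cos(th)+.022])
    return np.array([*(O+C[0]*D),C[1]]),C
E
python3 - <<'E'
from arc import *
p,C=tcp(1.25); goto(p,171.4)
ths=[1.25,1.19,1.13,1.07,1.01,.95,.89,.83,.77,.71,.65,.59,.53,.47,.41,.35,.29,.23,.17,.11,.06,.03,0]
pr=tcp(ths[0])[1]
for t in ths[1:]:
    c=tcp(t)[1]; print(t,c.round(4),"down",((pr-c)[1]/.02).round(2),"z",((c-pr)[0]/.02).round(2)); pr=c
E
python3 - <<'E'
from h import *
crop("pics/scene5.png","pics/scene5c.png",185,150,270,210,9)
E
```

```text
t 17.5 pos [0.5098 0.0446 0.2179] F [-1.   0.   0.2] M [-0.05 -0.08  0.  ] w 0.093
tool y yaw -8.65 x [ 0.001 -0.    -1.   ] q7 -37.5 q1 8.6
turn shares total [-0.009  0.    -0.011]
shift AFTER turn, shares [ 2.86 -0.01  6.34]
shift now, shares [ 2.86 -0.01  6.34]
1.19 [0.1324 0.1592] down 0.08 z 0.28
1.13 [0.1378 0.1573] down 0.09 z 0.27
1.07 [0.1431 0.1552] down 0.11 z 0.26
1.01 [0.1483 0.1527] down 0.12 z 0.26
0.95 [0.1533 0.1499] down 0.14 z 0.25
0.89 [0.1581 0.1469] down 0.15 z 0.24
0.83 [0.1627 0.1435] down 0.17 z 0.23
0.77 [0.1671 0.1399] down 0.18 z 0.22
0.71 [0.1713 0.136 ] down 0.19 z 0.21
0.65 [0.1753 0.1319] down 0.21 z 0.2
0.59 [0.179  0.1275] down 0.22 z 0.19
0.53 [0.1824 0.1229] down 0.23 z 0.17
0.47 [0.1856 0.1182] down 0.24 z 0.16
0.41 [0.1884 0.1132] down 0.25 z 0.14
0.35 [0.191  0.1081] down 0.26 z 0.13
0.29 [0.1932 0.1028] down 0.26 z 0.11
0.23 [0.1952 0.0974] down 0.27 z 0.1
0.17 [0.1968 0.092 ] down 0.27 z 0.08
0.11 [0.198  0.0864] down 0.28 z 0.06
0.06 [0.1988 0.0817] down 0.23 z 0.04
0.03 [0.1992 0.0788] down 0.14 z 0.02
0 [0.1995 0.076 ] down 0.14 z 0.01
```

Call:
drive_tool --plan '[{"rot": [0, 0, 0], "linear": [0, 0, 0.7], "fingers": 1}, {"rot": [0, 0, 0], "linear": [0, 0, 1], "fingers": 1}, {"rot": [0, 0, 0], "linear": [0, 0, 1], "fingers": 1}, {"rot": [0, 0, 0], "linear": [0, 0, 1], "fingers": 1}, {"rot": [0, 0, 0], "linear": [0, 0, 1], "fingers": 1}, {"rot": [0, 0, 0], "linear": [0, 0, 0.9], "fingers": 1}, {"rot": [0, 0, 0], "linear": [0, 0, 0.5], "fingers": 1}, {"rot": [0, 0, 0], "linear": [0, 0, 0.2], "fingers": 1}, {"rot": [0, 0, 0], "linear": [0, 0, 0], "fingers": 1}, {"rot": [0, 0, 0], "linear": [0, 0, 0], "fingers": 1}]'

```text
t: 18.5
eef_pos: [0.4909, -0.0791, 0.2175]
tool_rot: [-155.7, 90.0, 105.7]
contact_force: [0.0, -0.4, -0.6]
gripper_width: 0.0173
```

```bash
python3 - <<'E'
from arc import *
p,C=tcp(1.25); goto(p,171.4)
im=viewer.snapshot("scene"); cv2.imwrite("pics/s6.png",im[:,:,::-1]); crop("pics/s6.png","pics/s6b.png",170,110,310,215,5.5)
E
```

```text
t 18.5 pos [ 0.4909 -0.0791  0.2175] F [ 0.  -0.4 -0.6] M [-0.01 -0.07  0.03] w 0.0173
tool y yaw -8.59 x [-0.  0. -1.] q7 -23.1 q1 22.7
turn shares total [ 0.002 -0.004  0.002]
shift AFTER turn, shares [ 2.84 -0.    0.08]
shift now, shares [ 2.84 -0.    0.08]
```

View pics/s6b.png

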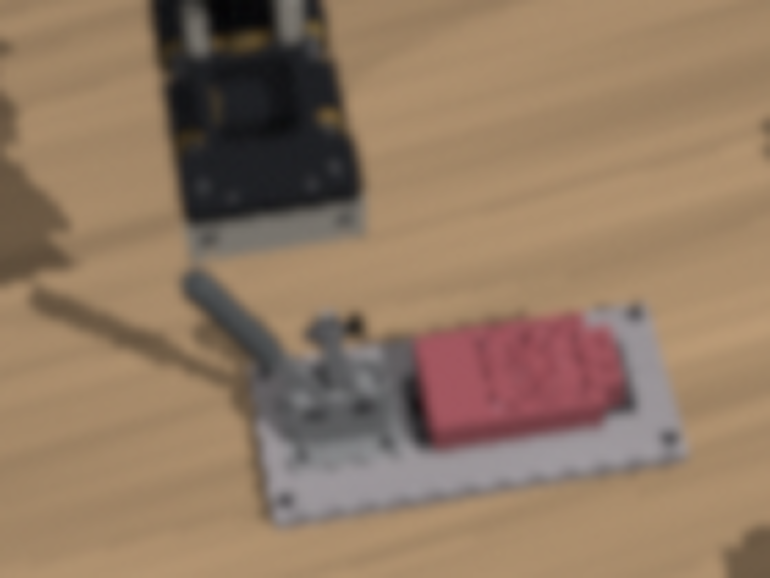

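Call:
drive_tool --plan '[{"rot": [0, 0, 0], "linear": [0.4, 0, 0], "fingers": 1}, {"rot": [0, 0, 0], "linear": [0.7, 0, 0], "fingers": 1}, {"rot": [0, 0, 0], "linear": [0.7, 0, 0], "fingers": 1}, {"rot": [0, 0, 0], "linear": [0.5, 0, 0], "fingers": 1}, {"rot": [0, 0, 0], "linear": [0.35, 0, 0], "fingers": 1}, {"rot": [0, 0, 0], "linear": [0.2, 0, 0.08], "fingers": 1}, {"rot": [0, 0, 0], "linear": [0, 0, 0], "fingers": 1}, {"rot": [0, 0, 0], "linear": [0, 0, 0], "fingers": 1}, {"rot": [0, 0, 0], "linear": [0, 0, 0], "fingers": 1}, {"rot": [0, 0, 0], "linear": [0, 0, 0], "fingers": 1}]'

```text
t: 19.55
eef_pos: [0.4908, -0.0814, 0.161]
tool_rot: [85.2, 90.0, -13.4]
contact_force: [-0.4, 0.2, -0.8]
gripper_width: 0.0004
```

```bash
python3 - <<'E'
from arc import *
p,C=tcp(1.25); goto(p,171.4)
im=viewer.snapshot("scene"); cv2.imwrite("pics/s7.png",im[:,:,::-1]); crop("pics/s7.png","pics/s7b.png",170,110,310,215,5.5)
E
```

```text
t 19.55 pos [ 0.4908 -0.0814  0.161 ] F [-0.4  0.2 -0.8] M [ 0.01 -0.07  0.01] w 0.0004
tool y yaw -8.64 x [ 0.001 -0.    -1.   ] q7 -27.2 q1 20.0
turn shares total [-0.008  0.001 -0.007]
shift AFTER turn, shares [ 0.01 -0.01 -0.03]
shift now, shares [ 0.01 -0.01 -0.03]
```

View pics/s7b.png

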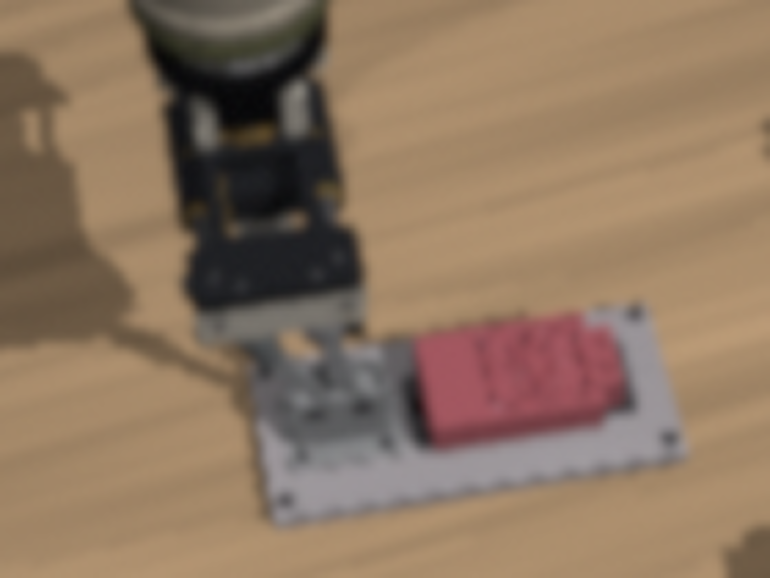

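Call:
drive_tool --plan '[{"rot": [0, 0, 0], "linear": [0.08, 0, 0.25], "fingers": 1}, {"rot": [0, 0, 0], "linear": [0.09, 0, 0.27], "fingers": 1}, {"rot": [0, 0, 0], "linear": [0.11, 0, 0.26], "fingers": 1}, {"rot": [0, 0, 0], "linear": [0.12, 0, 0.26], "fingers": 1}, {"rot": [0, 0, 0], "linear": [0.14, 0, 0.25], "fingers": 1}, {"rot": [0, 0, 0], "linear": [0.15, 0, 0.24], "fingers": 1}, {"rot": [0, 0, 0], "linear": [0.17, 0, 0.23], "fingers": 1}, {"rot": [0, 0, 0], "linear": [0.18, 0, 0.22], "fingers": 1}, {"rot": [0, 0, 0], "linear": [0.19, 0, 0.21], "fingers": 1}, {"rot": [0, 0, 0], "linear": [0.21, 0, 0.2], "fingers": 1}]'

```text
t: 20.6
eef_pos: [0.4835, -0.129, 0.1315]
tool_rot: [95.7, 90.0, -2.9]
contact_force: [1.7, 4.0, 1.4]
gripper_width: 0.0004
```

```bash
python3 - <<'E'
from arc import *
p,C=tcp(.65); goto(p,171.4)
im=viewer.snapshot("scene"); cv2.imwrite("pics/s8.png",im[:,:,::-1]); crop("pics/s8.png","pics/s8b.png",170,110,310,215,5.5)
E
```

```text
t 20.6 pos [ 0.4835 -0.129   0.1315] F [1.7 4.  1.4] M [ 0.7  -0.4  -0.04] w 0.0004
tool y yaw -8.63 x [ 0. -0. -1.] q7 -24.2 q1 23.9
turn shares total [-0.007 -0.    -0.002]
shift AFTER turn, shares [-0.02 -0.01 -0.02]
shift now, shares [-0.02 -0.01 -0.02]
```

View pics/s8b.png

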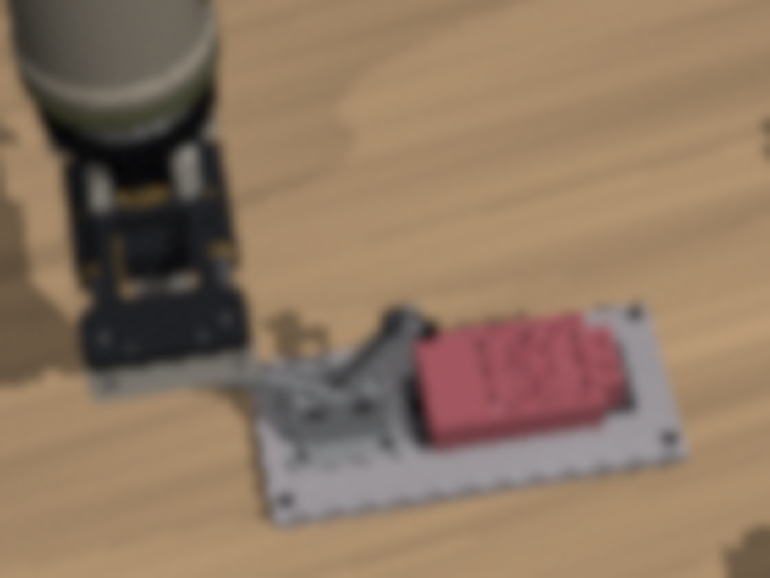

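Call:
drive_tool --plan '[{"rot": [0, 0, 0], "linear": [0.22, 0, 0.18], "fingers": 1}, {"rot": [0, 0, 0], "linear": [0.23, 0, 0.17], "fingers": 1}, {"rot": [0, 0, 0], "linear": [0.24, 0, 0.16], "fingers": 1}, {"rot": [0, 0, 0], "linear": [0.25, 0, 0.14], "fingers": 1}, {"rot": [0, 0, 0], "linear": [0.26, 0, 0.13], "fingers": 1}, {"rot": [0, 0, 0], "linear": [0.26, 0, 0.11], "fingers": 1}, {"rot": [0, 0, 0], "linear": [0.27, 0, 0.1], "fingers": 1}, {"rot": [0, 0, 0], "linear": [0.27, 0, 0.08], "fingers": 1}, {"rot": [0, 0, 0], "linear": [0, 0, 0], "fingers": 1}, {"rot": [0, 0, 0], "linear": [0, 0, 0], "fingers": 1}]'

```text
t: 21.65
eef_pos: [0.4799, -0.1497, 0.0914]
tool_rot: [-89.9, 89.9, 171.5]
contact_force: [-0.6, -0.1, 0.7]
gripper_width: 0.0004
```

```bash
python3 - <<'E'
from arc import *
p,C=tcp(.0); goto(p,171.4)
im=viewer.snapshot("scene"); cv2.imwrite("pics/s9.png",im[:,:,::-1]); crop("pics/s9.png","pics/s9b.png",170,110,310,215,5.5)
E
```

```text
t 21.65 pos [ 0.4799 -0.1497  0.0914] F [-0.6 -0.1  0.7] M [-0.01 -0.09  0.03] w 0.0004
tool y yaw -8.63 x [-0.001  0.    -1.   ] q7 -24.9 q1 23.7
turn shares total [-0.006  0.     0.012]
shift AFTER turn, shares [0.77 0.02 0.14]
shift now, shares [0.77 0.02 0.14]
```

View pics/s9b.png

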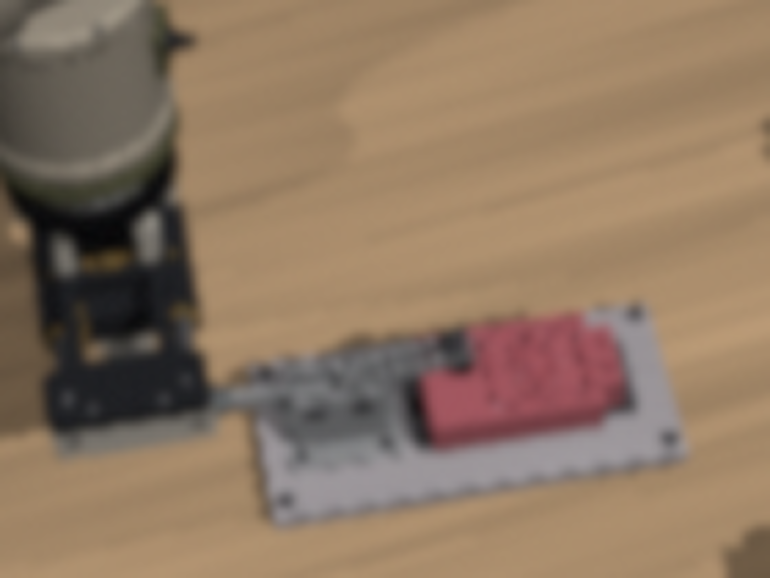

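Call:
drive_tool --plan '[{"rot": [0, 0, 0], "linear": [0.15, 0, 0.05], "fingers": 1}, {"rot": [0, 0, 0], "linear": [0.15, 0, 0.04], "fingers": 1}, {"rot": [0, 0, 0], "linear": [0.12, 0, 0.03], "fingers": 1}, {"rot": [0, 0, 0], "linear": [0.1, 0, 0.02], "fingers": 1}, {"rot": [0, 0, 0], "linear": [0.08, 0, 0], "fingers": 1}, {"rot": [0, 0, 0], "linear": [0.08, 0, 0], "fingers": 1}, {"rot": [0, 0, 0], "linear": [0.04, 0, 0], "fingers": 1}, {"rot": [0, 0, 0], "linear": [0, 0, 0], "fingers": 1}, {"rot": [0, 0, 0], "linear": [0, 0, 0], "fingers": 1}, {"rot": [0, 0, 0], "linear": [0, 0, 0], "fingers": 1}]'

```text
t: 22.7
eef_pos: [0.4798, -0.1526, 0.0774]
tool_rot: [45.2, 90.0, -53.4]
contact_force: [0.1, 1.4, 3.6]
gripper_width: 0.0003
```

```bash
python3 - <<'E'
from arc import *
p,C=tcp(.0); goto(p,171.4)
E
```

```text
t 22.7 pos [ 0.4798 -0.1526  0.0774] F [0.1 1.4 3.6] M [ 0.38 -0.04 -0.07] w 0.0003
tool y yaw -8.63 x [ 0. -0. -1.] q7 -25.7 q1 22.9
turn shares total [-0.007  0.001 -0.001]
shift AFTER turn, shares [ 0.07 -0.   -0.  ]
shift now, shares [ 0.07 -0.   -0.  ]
```

Nearly level, with no sign of an early stop. I'll go on in fine steps to the stop.

Call:
drive_tool --plan '[{"rot": [0, 0, 0], "linear": [0.03, 0, 0], "fingers": 1}, {"rot": [0, 0, 0], "linear": [0.03, 0, 0], "fingers": 1}, {"rot": [0, 0, 0], "linear": [0.02, 0, 0], "fingers": 1}, {"rot": [0, 0, 0], "linear": [0, 0, 0], "fingers": 1}, {"rot": [0, 0, 0], "linear": [0, 0, 0], "fingers": 1}, {"rot": [0, 0, 0], "linear": [0, 0, 0], "fingers": 1}, {"rot": [0, 0, 0], "linear": [0, 0, 0], "fingers": 1}, {"rot": [0, 0, 0], "linear": [0, 0, 0], "fingers": 1}, {"rot": [0, 0, 0], "linear": [0, 0, 0], "fingers": 1}, {"rot": [0, 0, 0], "linear": [0, 0, 0], "fingers": 1}]'

```text
t: 23.7
eef_pos: [0.4799, -0.1527, 0.0763]
tool_rot: [49.4, 90.0, -49.2]
contact_force: [-1.8, 1.7, 12.5]
gripper_width: 0.0004
```

```bash
python3 - <<'E'
from arc import *
p,C=tcp(.0); goto(p,171.4)
E
```

```text
t 23.7 pos [ 0.4799 -0.1527  0.0763] F [-1.8  1.7 12.5] M [ 0.41  0.38 -0.03] w 0.0004
tool y yaw -8.64 x [ 0.    -0.001 -1.   ] q7 -25.8 q1 22.8
turn shares total [-0.007  0.005 -0.006]
shift AFTER turn, shares [ 0.02 -0.01 -0.  ]
shift now, shares [ 0.02 -0.01 -0.  ]
```

Call:
drive_tool --plan '[{"rot": [0, 0, 0], "linear": [0.02, 0, 0], "fingers": 1}, {"rot": [0, 0, 0], "linear": [0.01, 0, 0], "fingers": 1}, {"rot": [0, 0, 0], "linear": [0, 0, 0], "fingers": 1}, {"rot": [0, 0, 0], "linear": [0, 0, 0], "fingers": 1}, {"rot": [0, 0, 0], "linear": [0, 0, 0], "fingers": 1}, {"rot": [0, 0, 0], "linear": [0, 0, 0], "fingers": 1}, {"rot": [0, 0, 0], "linear": [0, 0, 0], "fingers": 1}, {"rot": [0, 0, 0], "linear": [0, 0, 0], "fingers": 1}, {"rot": [0, 0, 0], "linear": [0, 0, 0], "fingers": 1}, {"rot": [0, 0, 0], "linear": [0, 0, 0], "fingers": 1}]'

```text
t: 24.7
eef_pos: [0.4799, -0.1527, 0.0762]
tool_rot: [50.6, 89.9, -48.1]
contact_force: [-4.2, 2.8, 20.7]
gripper_width: 0.0007
```

```bash
python3 - <<'E'
from arc import *
p,C=tcp(.0); goto(p,171.4)
E
```

```text
t 24.7 pos [ 0.4799 -0.1527  0.0762] F [-4.2  2.8 20.7] M [ 0.47  0.68 -0.06] w 0.0007
tool y yaw -8.63 x [ 0.001 -0.001 -1.   ] q7 -25.8 q1 22.8
turn shares total [-0.006  0.009 -0.01 ]
shift AFTER turn, shares [ 0.01 -0.01 -0.  ]
shift now, shares [ 0.01 -0.01 -0.  ]
```

Force rises with hardly any travel (z 0.0762, level is 0.076), so the handle is on its stop. I'll lift off straight up and check.

Call:
drive_tool --plan '[{"rot": [0, 0, 0], "linear": [-0.1, 0, 0], "fingers": 1}, {"rot": [0, 0, 0], "linear": [-0.4, 0, 0], "fingers": 1}, {"rot": [0, 0, 0], "linear": [-0.8, 0, 0], "fingers": 1}, {"rot": [0, 0, 0], "linear": [-1, 0, 0.5], "fingers": 1}, {"rot": [0, 0, 0], "linear": [-1, 0, 1], "fingers": 1}, {"rot": [0, 0, 0], "linear": [-1, 0, 1], "fingers": 1}, {"rot": [0, 0, 0], "linear": [-1, 0, 1], "fingers": 1}, {"rot": [0, 0, 0], "linear": [-1, 0, 1], "fingers": 1}, {"rot": [0, 0, 0], "linear": [-0.5, 0, 1], "fingers": 1}, {"rot": [0, 0, 0], "linear": [0, 0, 1], "fingers": 1}]'

```text
t: 25.7
eef_pos: [0.4603, -0.2826, 0.213]
tool_rot: [59.7, 89.9, -39.0]
contact_force: [0.3, -0.1, -0.4]
gripper_width: 0.0007
```

Call:
drive_tool --plan '[{"rot": [0, 0, 0], "linear": [0, 0, 1], "fingers": 1}, {"rot": [0, 0, 0], "linear": [0, 0, 1], "fingers": 1}, {"rot": [0, 0, 0], "linear": [0, 0, 1], "fingers": 1}, {"rot": [0, 0, 0], "linear": [0, 0, 1], "fingers": 1}, {"rot": [0, 0, 0], "linear": [0, 0, 1], "fingers": 1}, {"rot": [0, 0, 0], "linear": [0, 0, 0.5], "fingers": 1}, {"rot": [0, 0, 0], "linear": [0, 0, 0], "fingers": 1}, {"rot": [0, 0, 0], "linear": [0, 0, 0], "fingers": 1}, {"rot": [0, 0, 0], "linear": [0, 0, 0], "fingers": 1}, {"rot": [0, 0, 0], "linear": [0, 0, 0], "fingers": 1}]'

```text
t: 26.7
eef_pos: [0.4441, -0.3888, 0.2113]
tool_rot: [176.8, 90.0, 78.2]
contact_force: [0.2, 0.2, -0.0]
gripper_width: 0.0006
```

```bash
python3 - <<'E'
from arc import *
goto([.5,-.4,.2],171.4)
for n in ("scene","top"):
    im=viewer.snapshot(n); cv2.imwrite(f"pics/{n}9.png",im[:,:,::-1])
crop("pics/scene9.png","pics/scene9b.png",180,130,310,215,6)
crop("pics/top9.png","pics/top9b.png",170,160,330,270,5)
for n,k in (("scene",viewer.get_calibration("scene")),("top",viewer.get_calibration("top"))):
    for a in (0,.05,.15):
        C=np.array([.112+.12*np.cos(a),.046+.12*np.sin(a)])
        print(n,a,np.round(proj(k,[*(O+C[0]*D),C[1]]),1))
E
```

```text
t 26.7 pos [ 0.4441 -0.3888  0.2113] F [ 0.2  0.2 -0. ] M [-0.02 -0.08  0.05] w 0.0006
tool y yaw -8.55 x [ 0.  0. -1.] q7 8.7 q1 54.3
turn shares total [ 0.01  -0.002 -0.   ]
shift AFTER turn, shares [0.57 2.85 0.13]
shift now, shares [0.57 2.85 0.14]
scene 0 [183.  188.3]
scene 0.05 [182.7 187. ]
scene 0.15 [182.5 184.6]
top 0 [321.6 230.7]
top 0.05 [322.  230.5]
top 0.15 [322.5 230. ]
```

View pics/scene9b.png

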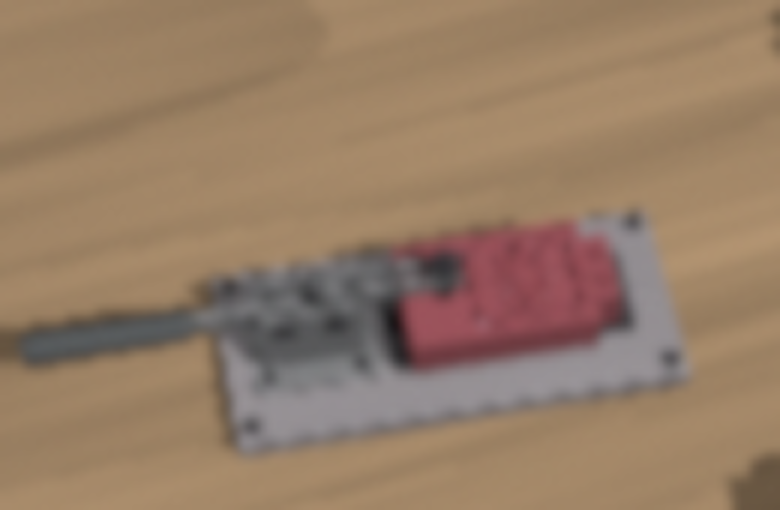

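View pics/top9b.png

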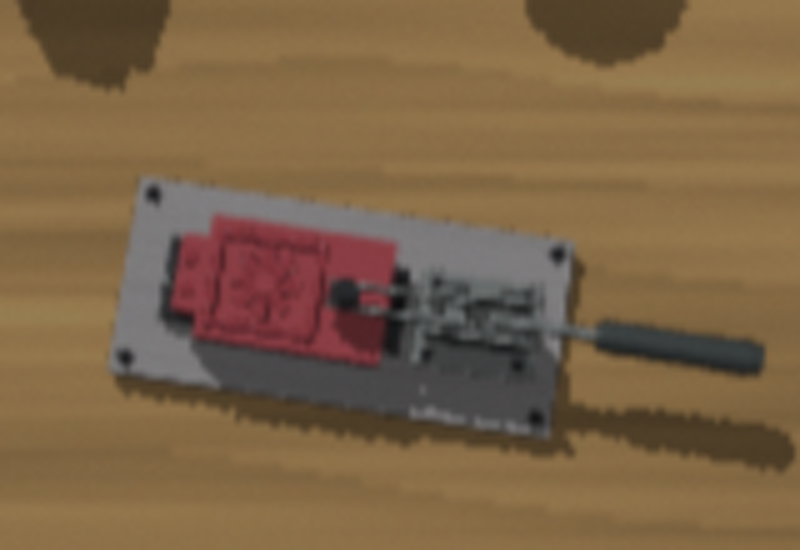

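View pics/scene9.png

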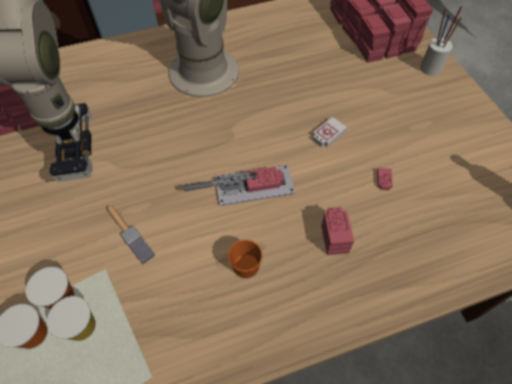

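```bash
python3 - <<'E'
from rig import ctrl
print(ctrl.finish_job())
E
```

```text
the job is handed in; nothing more can be done
None
```

The pink plaque is loaded on the jig, clamped by its foot with the handle fully down, and I've handed the job in. It took about 27 s of the 67 s allowed.

- **Loading:** I took the large loose pink plaque, not the small pink one, the white one or the stack. I set it on the bar with its foot towards the clamp. It went over the dowels without catching and rested on the bar at 11–13 N, well under the 60 N limit.
- **Seating:** The gripper had moved up 19.9 mm between grasping the plaque on the table and touching down. The bar is 20 mm high, so the plaque is fully down and not standing on the dowel tips.
- **Clamping:** I let go and backed off before touching the clamp, then pushed the handle down with the closed fingers. At the end the force rose from 12 to 21 N with almost no movement, so the handle is on its stop.
- **Last checks:** In the scene picture the handle's tip is at about pixel (184, 188), where a level handle should be at (183, 188). The rubber pad is on the plain foot. The spares, pot and brush look unmoved, and the robot is clear and touching nothing.
- **Disagreements:** While I pressed the plaque down, the wrist felt a small sideways moment, as if one edge of the bar took the load first. It was gone once I let go. The scene camera's position for the jig differed from the wrist camera's by about 2 mm and the top camera's by about 3 mm. I used the wrist camera's, and the fit went in first time.

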